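Push the opened phone under the inspection bridge and home against its stop

ROBOT

A 6-joint arm with a two-finger parallel gripper is mounted at the origin on the work surface. World frame = base frame: x ahead of the robot, y to its left, z up, the work surface at z = 0. Lengths are in mm, angles in rad, forces in N, time in s.
With the tool pointing down it reaches from about 275 to 850 mm from the base axis. Payload 5.2 kg.
Tool frame: the origin (TCP) lies at the very end of the fingers, on their centre line; the grasp point (between the pads) lies 19 mm behind it; y points along the fingers, x is the direction in which the jaws open and shut, and the axes are right-handed (so a half turn about y gives the same grasp; the last joint's range is limited). The gripper opens to 85 mm and grips with 20 to 120 N. Pads are 22 mm wide; open, the fingers measure 114 mm over their backs; the gripper's body (76 mm by 85 mm) begins 54 mm behind the grasp point. The pads swing forward as they close: fully open they stand 13 mm farther back than shut.
Start: joints at [0.968, 0.259, 1.535, -0, 1.348, -0.203], TCP at [214.058, 506.64, 231.31] pointing down, gripper open.
Joint ranges: [-3.14, 3.14], [-0.91, 2.08], [0.19, 2.58], [-1.22, 4.36], [0.22, 2.71], [-3.12, 3.12]. Speed limits (rad/s): [2.57, 2.57, 3.14, 3.14, 3.14, 3.14].

INTERFACE

Orientations are given as a unit quaternion [w, x, y, z].
In Python, from rig import env gives the robot as it stands.
- The arm moves only by the tool carry_out, never from a script. Its argument "steps" is a list of rows, each a list of 2 entries, a list of its own where there are three numbers: the shift along the tool's x, y, z in m, then the turn, a rotation vector about the tool's x, y, z in rad. In form: [[[tx, ty, tz], [ax, ay, az]], ...]. A call has 1 to 5 rows; each row shifts and turns the pose as measured when the row begins, along the tool's axes as they then stand; what a row does not reach is not made up. A row lasts 1/12 s, in which the tool goes at most 41.7 mm and 7.16 degrees, less where a joint would pass 70% of its speed; a pose out of reach is approached as far as the arm can. A call is refused whole if a number of a shift passes 0.0417 or a number of a turn 0.125, either way. A call with a gripper value outside its range is refused whole. "hand" is the closure in counts, from 0 (fully open) to 255 (shut), set as the call begins (left out, the last holds). The fingers move at their own pace and stop on an object; the grip force is fixed at half the most. Time passes only in rows, so rows that do not move let the fingers close. It gives the time, the measured TCP pose, the force and the opening at its end, in the units of the state.
- env.read_state(): the state, without advancing time (a new reading comes with each control period).
- env.snapshot(name): name is "scene" or "top" or "wrist"; returns (picture, depth): 384x512x3 uint8, red, green, blue; 384x512 float32, mm along the optical axis (not along the pixel's ray), 0 where there is no reading.
- env.camera_model(name): a dict with "K" (3x3 intrinsics, pixels), "xyz" and "attitude" of the camera in the world; the wrist camera has in their place "mount" (4x4, takes a point from camera to tool coordinates, whose origin is the TCP and whose axes are the tool frame's). Camera axes: x right, y down, z forward; pixel columns grow to the right and rows downward; lengths in mm; the calibration is good to about 2 mm. A picture is of the moment at which its call begins: read the wrist's pose just before it. camera_model takes no time and is no camera call.
- env.finish_job(): hands the job in, once; it reports no verdict.
The state is a dict: "clock": time; "joints": joint angles; "joint_velocities": joint speeds; "joint_torque": joint torques, N m; "tool_pos": TCP position; "tcp_rot": TCP orientation; "contact_force": force on the tool from outside, world axes, zero at the start; "moment": the same for the moment, N m; "finger_gap": finger opening in mm.
Only numpy, scipy, OpenCV 4.12 (cv2) and the standard library are available. Lean on these libraries where they do the work, as an engineer would, in place of code of your own. Each camera call takes 0.05 s, during which the arm holds its last target.

TASK

Slide the carrier with the opened phone flat along the mat, nose first, in between the guide rails and on under the low inspection bridge until its nose meets the sprung rubber stop on the far side; where the stop has been set can only be felt. Press the carrier home against the stop with about 8 N for half a second (never push against the rails, bridge or stop with more than 20 N), then let go without pulling it back, leaving the carrier lying between the rails up against the stop. Do not tip the carrier, and leave everything else on the bench where it is.

Things in the scene. Friction and masses are not known exactly. Their poses are not given: they have to be found in the camera images.
- carrier: Phone carrier: aluminium plate 200 x 84 x 6 mm (x, y, z) under a dark opened phone 146 x 71 mm whose top is 14 mm above the mat; a grey upright grip block near its back end (x = -80 mm). Loose, 0.25 to 0.55 kg; sliding it on the mat takes about 1 to 4 N. Origin: centre of the underside; +x points to the nose (goes under the bridge first), z up.
- grip_block (a point): Middle of the carrier's grip block, 38 mm above the carrier's underside. The block measures 16 mm along the carrier's x, 40 mm along its y, and rises from the plate (6 mm) to 56 mm above the mat; it can be gripped either way. Fixed to the carrier, 180 mm behind the nose. Axes as the carrier's.
- carrier_nose (a point): Middle of the carrier's nose edge (x = +100 mm on the carrier), 3 mm above the mat.
- station: Inspection station, fixed to the table: two low parallel aluminium guide rails and a white bridge across them. Origin on the table under the bridge's middle; +x is the push direction, along the channel's middle. Channel 88 mm wide (carrier 84), rails 14 mm high, 10 mm thick, straight from x = -80 to +85 mm; flared lead-ins go back from there to x = -118 mm, mouth about 130 mm wide.
- bridge_mouth (a point): Point on the table in the middle of the bridge's near face (station x = -25 mm). The bridge covers station x = -25 to +25 mm and y = -78 to +78 mm; underside 18 mm, top 52 mm above the table, a small grey camera box on it up to 84 mm.
- stop: Far-end stop on the station: bracket, dark slide, black rubber pad 30 mm wide. Origin on the table, channel middle, station x = +85 mm, axes as the station's; fixed. The slide's setting is not measured: the untouched pad's front lies anywhere from station x = +45 to +63 mm. The slide is clamped; the pad is sprung and damped: 1 mm per 5 N, at most 6 mm, plus 1.5 N per 10 mm/s of speed.
- duster_can: Bystander: upright white and red air duster can, 66 mm across, 210 mm high; origin at the centre of its underside.
- screwdriver: Bystander: screwdriver lying flat, 170 mm long; origin under its middle.
- clamp: Bystander: black spring clamp with orange grips lying flat, 180 mm long, 20 mm high; origin under its middle.
- screw_tray: Bystander: grey four-compartment screw tray 100 x 75 x 22 mm; origin at the centre of its underside.
- battery: Bystander: flat black phone battery 95 x 38 x 6 mm; origin at the centre of its underside.
- spudger: Bystander: thin black prying stick lying flat, 140 mm long, 9 mm thick; origin under its middle.
There are look-alikes about, which are no part of the job. Leave any green look-alike of the carrier alone.

How it is judged:
By the outcome, as a careful person would: the job done as asked, in the order asked, and still so for the second after the job is handed in, with the robot touching nothing.
It also fails if it takes over 64 s, if anything falls off the work surface, if the arm or the gripper's body presses on something with over 40 N, if the wrist force passes 120 N, or if a joint passes its speed limit or range.

## Working session

There is one attempt and no reset: what is moved stays moved. The work goes in short steps, Python scripts to look and compute and a tool call to move; the robot and the scene stay as the last step left them, time stands still between calls to the robot, and variables do not carry over. Pictures are saved under pics/ and viewed, and the job is handed in when it is done.

Besides the shell and the picture viewer there is one more tool, called after "Request:" as name(argument=value, ...) on one line, values as JSON. carry_out: Moves the arm, as the interface text tells. Its arguments: {"type":"object","properties":{"steps":{"type":"array","items":{"type":"array"}},"hand":{"type":"number"}},"required":["steps"]}

```bash
ls; mkdir -p pics
python3 - <<'E'
from rig import env
import cv2,numpy as np
s=env.read_state();print({k:np.round(v,3) for k,v in s.items()})
for n in("scene","top"):
    p,d=env.snapshot(n);cv2.imwrite(f"pics/{n}0.png",p[:,:,::-1]);np.save(f"pics/{n}0d.npy",d);print(n,env.camera_model(n))
print(env.camera_model("wrist"))
E
```

```text
pics
{'clock': np.float64(0.0), 'joints': array([ 0.968,  0.259,  1.536,  0.   ,  1.348, -0.203]), 'joint_velocities': array([-0.   ,  0.   ,  0.001,  0.001, -0.001,  0.001]), 'joint_torque': array([ 1.0000e-03, -4.4603e+01, -2.9058e+01, -0.0000e+00,  1.1000e-02,
        0.0000e+00]), 'tool_pos': array([213.74 , 506.199, 230.484]), 'tcp_rot': array([-0.589,  0.59 ,  0.39 , -0.391]), 'contact_force': array([-0.628,  1.804,  0.097]), 'moment': array([-0.008, -0.032, -0.004]), 'finger_gap': np.float64(85.388)}
scene {'K': array([[404.13438025,   0.        , 258.4164177 ],
       [  0.        , 404.13438025, 188.17625812],
       [  0.        ,   0.        ,   1.        ]]), 'xyz': array([1164.20173879,  -77.27915182,  783.11409673]), 'attitude': array([-0.27692772,  0.7370131 ,  0.57601803, -0.21983166])}
top {'K': array([[361.72808539,   0.        , 252.84538841],
       [  0.        , 361.72808539, 192.31756499],
       [  0.        ,   0.        ,   1.        ]]), 'xyz': array([501.99353728,  73.41374876, 884.23164567]), 'attitude': array([ 0.03754616, -0.70501678,  0.7077277 , -0.02575121])}
{'K': array([[277.53389899,   0.        , 257.83804327],
       [  0.        , 277.53389899, 191.06707838],
       [  0.        ,   0.        ,   1.        ]]), 'mount': array([[ 9.99999367e-01,  1.98241830e-04,  1.10756733e-03,
        -2.11570828e-01],
       [-9.99166239e-04, -2.96164691e-01,  9.55136366e-01,
        -1.42525712e+02],
       [ 5.17370318e-04, -9.55136868e-01, -2.96164306e-01,
         7.51815278e+01],
       [ 0.00000000e+00,  0.00000000e+00,  0.00000000e+00,
         1.00000000e+00]])}
```

View pics/scene0.png

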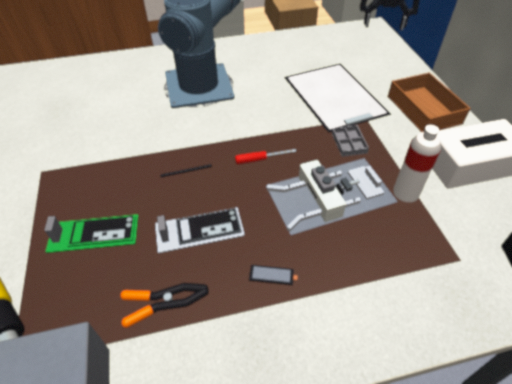

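View pics/top0.png

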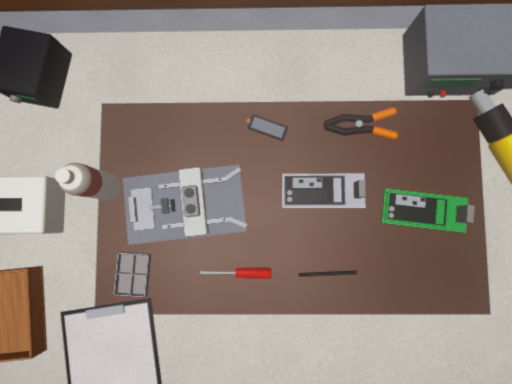

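The two carrier candidates in the top view are a silver one at (323,191) with a grey block at (359,190), and a green one at (427,210). The silver (aluminium) one fits the description, and green ones are excluded. I'll confirm with an enlarged crop and measure.

```bash
cat > h.py <<'E'
import numpy as np,cv2
from scipy.spatial.transform import Rotation as R
def rot(q): return R.from_quat([q[1],q[2],q[3],q[0]]).as_matrix()
def cast(cm,uv,z,T=None):
    K=cm["K"];uv=np.atleast_2d(uv).astype(float)
    d=np.c_[(uv[:,0]-K[0,2])/K[0,0],(uv[:,1]-K[1,2])/K[1,1],np.ones(len(uv))]
    if T is None: A=rot(cm["attitude"]);o=np.array(cm["xyz"])
    else: A=T[:3,:3];o=T[:3,3]
    d=d@A.T
    return o+d*((z-o[2])/d[:,2])[:,None]
def wristT(s,cm):
    T=np.eye(4);T[:3,:3]=rot(s["tcp_rot"]);T[:3,3]=s["tool_pos"];return T@cm["mount"]
E
python3 - <<'E'
from rig import env
import cv2,numpy as np
from h import *
im=cv2.imread("pics/top0.png")
cv2.imwrite("pics/topcrop.png",cv2.resize(im[150:260,110:385],None,fx=2.9,fy=2.9,interpolation=cv2.INTER_CUBIC))
cm=env.camera_model("top");print(rot(cm["attitude"]))
hsv=cv2.cvtColor(im,cv2.COLOR_BGR2HSV)
# silver carrier mask
m=((hsv[...,2]>120)&(hsv[...,1]<60)).astype(np.uint8); 
n,l,st,c=cv2.connectedComponentsWithStats(m)
for i in range(1,n):
    if st[i,4]>15 and 100<c[i][0]<480 and 100<c[i][1]<310: print(i,st[i],c[i].round(1))
roi=np.zeros_like(m);roi[160:225,275:372]=1
pts=np.argwhere(m*roi)[:,::-1].astype(np.float32)
b=cv2.boxPoints(cv2.minAreaRect(pts));print(b)
print(cast(cm,b,6).round(1))
E
```

```text
[[-0.00308325 -0.99598609  0.08945498]
 [-0.99985353  0.00457643  0.01649166]
 [-0.01683484 -0.08939103 -0.99585432]]
2 [    0     6   471   378 53381] [164.2 113.9]
4 [251 117  33  21 342] [267.4 127. ]
5 [355 120   8   7  40] [358.6 123.2]
7 [ 122  164  126   81 7777] [184.1 204.1]
8 [ 281  172   85   37 1254] [332.9 190.9]
9 [293 177  29  11 254] [306.  182.6]
10 [333 178   9  24 214] [337.  189.5]
11 [287 190   5   5  22] [289.1 192.1]
12 [395 194  31  14 268] [409.2 200.3]
13 [287 197   6   5  23] [289.2 198.9]
14 [467 205   7  18 100] [470.2 213.3]
15 [389 206   5   5  20] [391.1 208.3]
16 [389 213   5   5  19] [390.8 215. ]
17 [115 253   3  27  28] [115.9 265.7]
18 [117 253  32  43 994] [132.5 273.4]
19 [199 270  36   5 144] [215.8 272.2]
[[280.99997 207.99998]
 [280.99997 171.99998]
 [364.99997 171.99998]
 [364.99997 207.99998]]
[[ 542.4   19.8    6. ]
 [ 630.5   18.9    6. ]
 [ 629.3 -185.6    6. ]
 [ 541.6 -182.9    6. ]]
```

View pics/topcrop.png

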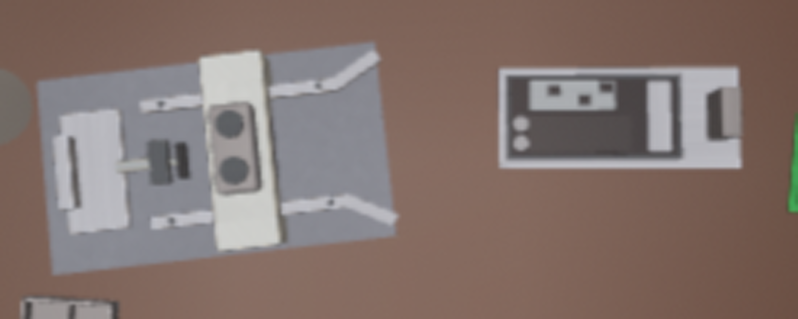

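The crop shows the silver carrier with its nose at the left and the block at its right end (crop 731,112). The station is to its left, with the mouth facing the carrier. Next I'll measure the rails, bridge and block.

Run:
```python
from rig import env
import cv2,numpy as np
from h import *
im=cv2.imread("pics/top0.png");cm=env.camera_model("top")
g=cv2.cvtColor(im,cv2.COLOR_BGR2GRAY)
hsv=cv2.cvtColor(im,cv2.COLOR_BGR2HSV)
print(g[205,200:250:4],g[181:192,215],g[215:232,215])
# rails: brightness-weighted centre per column, right of bridge and left of it
def rail(cols,r0,r1):
    out=[]
    for c in cols:
        w=g[r0:r1,c].astype(float);w=np.clip(w-np.median(w)-15,0,None)
        if w.sum()>10: out.append((c,(w*np.arange(r0,r1)).sum()/w.sum()))
    return np.array(out)
up=np.r_[rail(range(162,176),178,192),rail(range(207,221),174,188)]
lo=np.r_[rail(range(166,180),219,233),rail(range(211,225),213,229)]
W=[]
for n,a in(("up",up),("lo",lo)):
    p=cast(cm,a,14)[:,:2]; v=cv2.fitLine(p.astype(np.float32),cv2.DIST_HUBER,0,.01,.01).ravel();v=v*(1 if v[1]>0 else 1)
    if v[1]<0: v[:2]*=-1
    r=(p-v[2:])@np.array([-v[1],v[0]]);print(n,len(p),v.round(4),"ang",np.degrees(np.arctan2(v[1],v[0])).round(2),"res",np.abs(r).max().round(2));W.append(v)
d=W[0][:2]+W[1][:2];d/=np.linalg.norm(d);nrm=np.array([-d[1],d[0]])
o=[w[2:]@nrm for w in W];print("sep(98)",o,abs(o[0]-o[1]))
# bridge white
m=((hsv[...,2]>175)&(hsv[...,1]<60)).astype(np.uint8);roi=np.zeros_like(m);roi[160:245,175:210]=1
pts=np.argwhere(m*roi)[:,::-1].astype(np.float32)
r=cv2.minAreaRect(pts);b=cv2.boxPoints(r);print(r);B=cast(cm,b,52);print(B.round(1),B.mean(0))
ctr=B.mean(0)[:2]; print("along",ctr@d,"lat bridge",ctr@nrm,"lat rails",np.mean(o),"d",d,np.degrees(np.arctan2(d[1],d[0])))
print("block top",cast(cm,[[362.1,188.8]],56))
print("plate ends px", [g[185:195,c].mean().round() for c in range(277,286)],[g[176,c] for c in range(360,372)])
s=env.read_state();print(rot(s["tcp_rot"]).round(3))
```

```text
[184 102 139 139 139 139 139 139 140 139 140 120 116] [179 128 134 137 137 137 137 137 137 137 138] [139 139 139 151 188 190 189 182 140 138 139 139 138 138 138 138 138]
up 27 [-1.086000e-01  9.941000e-01  6.075982e+02  2.153739e+02] ang 96.24 res 4.43
lo 28 [-1.064000e-01  9.943000e-01  5.079995e+02  2.255559e+02] ang 96.11 res 3.63
sep(98) [np.float32(-627.2294), np.float32(-529.3023)] 97.92706
((192.0, 201.5), (67.0, 34.0), 90.0)
[[634.5 268.6  52. ]
 [634.1 189.2  52. ]
 [479.  187.9  52. ]
 [479.3 266.1  52. ]] [556.73121643 227.96901606  52.        ]
along 166.80157445481868 lat bridge -578.0110565789082 lat rails -578.26587 d [-0.10749619  0.99420553] 96.171
block top [[ 583.32768992 -163.06616304   56.        ]]
plate ends px [np.float64(112.0), np.float64(112.0), np.float64(111.0), np.float64(111.0), np.float64(120.0), np.float64(171.0), np.float64(182.0), np.float64(144.0), np.float64(98.0)] [np.uint8(183), np.uint8(184), np.uint8(184), np.uint8(184), np.uint8(147), np.uint8(101), np.uint8(92), np.uint8(93), np.uint8(92), np.uint8(91), np.uint8(91), np.uint8(91)]
[[ 0.389 -0.001 -0.921]
 [ 0.921 -0.001  0.389]
 [-0.002 -1.     0.   ]]
```

```bash
cat >> h.py <<'E'
def target_R(deg):
    a=np.radians(deg);x=np.array([np.cos(a),np.sin(a),0]);y=np.array([0,0,-1.]);return np.c_[x,y,np.cross(x,y)]
def plan(pos,Rm,tp,deg,vmax=40,wmax=0.12,n=None,show=10):
    """rows toward pose, mm; tool-frame shifts in m"""
    p=np.array(pos,float);Rm=np.array(Rm);rt=target_R(deg);tp=np.array(tp,float)
    w=R.from_matrix(Rm.T@rt).as_rotvec()
    N=n or max(1,int(np.ceil(max(np.linalg.norm(tp-p)/vmax,np.linalg.norm(w)/wmax))))
    print("rows",N,"dist",(tp-p).round(1),"rotvec",w.round(4))
    for i in range(min(N,show)):
        w=R.from_matrix(Rm.T@rt).as_rotvec();k=N-i
        t=Rm.T@((tp-p)/k);print([[round(float(v)/1000,4) for v in t],[round(float(v),3) for v in w/k]])
        p=p+(tp-p)/k;Rm=Rm@R.from_rotvec(w/k).as_matrix()
E
python3 - <<'E'
from rig import env
from h import *
s=env.read_state();plan(s["tool_pos"],rot(s["tcp_rot"]),[584,-162,200],0,vmax=38,show=20)
E
```

```text
rows 21 dist [ 370.2 -668.2  -30.6] rotvec [ 7.000e-04  1.171e+00 -1.700e-03]
[[-0.0224, 0.0015, -0.0286], [0.0, 0.056, -0.0]]
[[-0.0208, 0.0015, -0.0298], [0.0, 0.056, -0.0]]
[[-0.0191, 0.0015, -0.0309], [0.0, 0.056, -0.0]]
[[-0.0174, 0.0015, -0.032], [0.0, 0.056, -0.0]]
[[-0.0156, 0.0015, -0.0329], [0.0, 0.056, -0.0]]
[[-0.0137, 0.0015, -0.0337], [0.0, 0.056, -0.0]]
[[-0.0118, 0.0015, -0.0344], [0.0, 0.056, -0.0]]
[[-0.0099, 0.0015, -0.035], [0.0, 0.056, -0.0]]
[[-0.0079, 0.0015, -0.0355], [0.0, 0.056, -0.0]]
[[-0.0059, 0.0015, -0.0359], [0.0, 0.056, -0.0]]
[[-0.0039, 0.0015, -0.0362], [0.0, 0.056, -0.0]]
[[-0.0019, 0.0015, -0.0363], [0.0, 0.056, -0.0]]
[[0.0001, 0.0015, -0.0364], [0.0, 0.056, -0.0]]
[[0.0022, 0.0015, -0.0363], [0.0, 0.056, -0.0]]
[[0.0042, 0.0015, -0.0361], [0.0, 0.056, -0.0]]
[[0.0062, 0.0015, -0.0358], [0.0, 0.056, -0.0]]
[[0.0082, 0.0015, -0.0354], [0.0, 0.056, -0.0]]
[[0.0102, 0.0015, -0.0349], [0.0, 0.056, -0.0]]
[[0.0121, 0.0015, -0.0343], [0.0, 0.056, -0.0]]
[[0.014, 0.0015, -0.0336], [0.0, 0.056, -0.0]]
```

Request:
carry_out(steps=[[[-0.022,0,-0.029],[0,0.056,0]],[[-0.021,0,-0.03],[0,0.056,0]],[[-0.019,0,-0.031],[0,0.056,0]],[[-0.017,0,-0.032],[0,0.056,0]],[[-0.016,0,-0.033],[0,0.056,0]]])

```text
clock: 0.52
tool_pos: [300.5, 346.6, 227.4]
tcp_rot: [0.638, -0.638, -0.303, 0.307]
contact_force: [1.3, -0.3, 0.5]
finger_gap: 85.3
```

Request:
carry_out(steps=[[[-0.014,0,-0.034],[0,0.056,0]],[[-0.012,0,-0.034],[0,0.056,0]],[[-0.01,0,-0.035],[0,0.056,0]],[[-0.008,0,-0.035],[0,0.056,0]],[[-0.006,0,-0.036],[0,0.056,0]]])

```text
clock: 0.93
tool_pos: [387.6, 178.5, 225.9]
tcp_rot: [-0.675, 0.676, 0.206, -0.212]
contact_force: [1.4, 0.4, -0.3]
finger_gap: 85.2
```

Run:
```python
from rig import env
from h import *
s=env.read_state();plan(s["tool_pos"],rot(s["tcp_rot"]),[580,0,230],6.2,vmax=38,show=20);print(s["tool_pos"],s["clock"])
```

```text
rows 7 dist [ 192.4 -178.5    4.1] rotvec [-3.000e-04  4.919e-01 -7.600e-03]
[[0.0083, -0.0007, -0.0366], [-0.0, 0.07, -0.001]]
[[0.0108, -0.0007, -0.0359], [-0.0, 0.07, -0.001]]
[[0.0133, -0.0007, -0.035], [-0.0, 0.07, -0.001]]
[[0.0158, -0.0007, -0.034], [-0.0, 0.07, -0.001]]
[[0.0181, -0.0007, -0.0328], [-0.0, 0.07, -0.001]]
[[0.0204, -0.0006, -0.0315], [-0.0, 0.07, -0.001]]
[[0.0225, -0.0006, -0.03], [-0.0, 0.07, -0.001]]
[387.56808098 178.47402152 225.94920119] 0.9333
```

Request:
carry_out(steps=[[[0.0083,0,-0.0366],[0,0.07,-0.001]],[[0.0108,0,-0.0359],[0,0.07,-0.001]],[[0.0133,0,-0.035],[0,0.07,-0.001]],[[0.0158,0,-0.034],[0,0.07,-0.001]],[[0.018,0,-0.033],[0,0.07,-0.001]]])

```text
clock: 1.35
tool_pos: [525.3, 40.8, 224.4]
tcp_rot: [0.703, -0.702, -0.08, 0.083]
contact_force: [0.4, 0.3, 0.9]
finger_gap: 85.2
```

Request:
carry_out(steps=[[[0.02,0,-0.0315],[0,0.07,-0.001]],[[0.0225,0,-0.03],[0,0.07,-0.001]],[[0,0,0],[0,0,0]],[[0,0,0],[0,0,0]]])

```text
clock: 1.68
tool_pos: [584.9, -21.6, 220.6]
tcp_rot: [-0.707, 0.707, 0.024, -0.028]
contact_force: [0.2, -0.1, 0.0]
finger_gap: 85.5
```

Run:
```python
from rig import env
from h import *
s=env.read_state();p,d=env.snapshot("wrist");cv2.imwrite("pics/w1.png",p[:,:,::-1]);np.save("pics/w1d.npy",d);np.save("pics/w1T.npy",wristT(s,env.camera_model("wrist")))
print(s["tool_pos"],rot(s["tcp_rot"]).round(4))
```

```text
[584.92118478 -21.60925686 220.57814851] [[ 9.974e-01 -5.400e-03 -7.240e-02]
 [ 7.240e-02 -5.000e-04  9.974e-01]
 [-5.400e-03 -1.000e+00 -1.000e-04]]
```

View pics/w1.png

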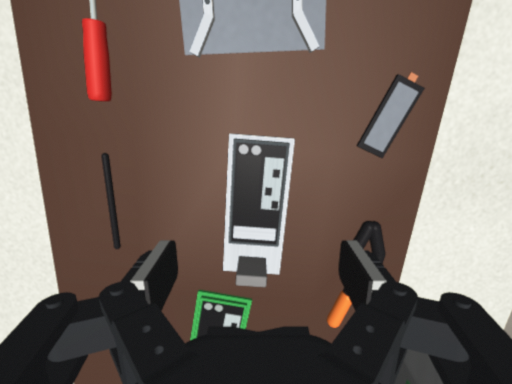

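The wrist view shows the silver carrier with its nose at (262,137) and its block at (252,270). The station's flared mouth is at (200–310, 0–52). I'll measure the carrier and block here.

Run:
```python
from rig import env
from h import *
im=cv2.imread("pics/w1.png");cm=env.camera_model("wrist");T=np.load("pics/w1T.npy")
hsv=cv2.cvtColor(im,cv2.COLOR_BGR2HSV)
m=((hsv[...,2]>140)&(hsv[...,1]<60)).astype(np.uint8);roi=np.zeros_like(m);roi[125:276,215:300]=1
k=cv2.morphologyEx(m*roi,cv2.MORPH_OPEN,np.ones((2,2)))
P=np.argwhere(k)[:,::-1]
W=cast(cm,P,6)[:,:2].astype(np.float32)
r=cv2.minAreaRect(W);print(r);print(cv2.boxPoints(r).round(1))
# block top face: grey
b=im[255:292,230:275];print(cv2.cvtColor(b,cv2.COLOR_BGR2GRAY)[::3,::4])
cv2.imwrite("pics/w1c.png",cv2.resize(im[225:300,200:310],None,fx=6,fy=6,interpolation=cv2.INTER_NEAREST))
```

```text
Traceback (most recent call last):
  File "h.py", line 7, in cast
    if T is None: A=rot(cm["attitude"]);o=np.array(cm["xyz"])
                        ~~^^^^^^^^^^^^
KeyError: 'attitude'
```

Run:
```python
from rig import env
from h import *
im=cv2.imread("pics/w1.png");cm=env.camera_model("wrist");T=np.load("pics/w1T.npy")
hsv=cv2.cvtColor(im,cv2.COLOR_BGR2HSV)
m=((hsv[...,2]>140)&(hsv[...,1]<60)).astype(np.uint8);roi=np.zeros_like(m);roi[125:276,215:300]=1
k=cv2.morphologyEx(m*roi,cv2.MORPH_OPEN,np.ones((2,2)))
P=np.argwhere(k)[:,::-1]
W=cast(cm,P,6,T)[:,:2].astype(np.float32)
r=cv2.minAreaRect(W);print(r);print(cv2.boxPoints(r).round(1))
cv2.imwrite("pics/w1c.png",cv2.resize(im[225:300,200:310],None,fx=6,fy=6,interpolation=cv2.INTER_NEAREST))
```

```text
((587.5217895507812, -84.23078155517578), (201.2906036376953, 85.0145263671875), 89.87718963623047)
[[ 544.8 -184.8]
 [ 629.8 -185. ]
 [ 630.2   16.3]
 [ 545.2   16.5]]
```

View pics/w1c.png

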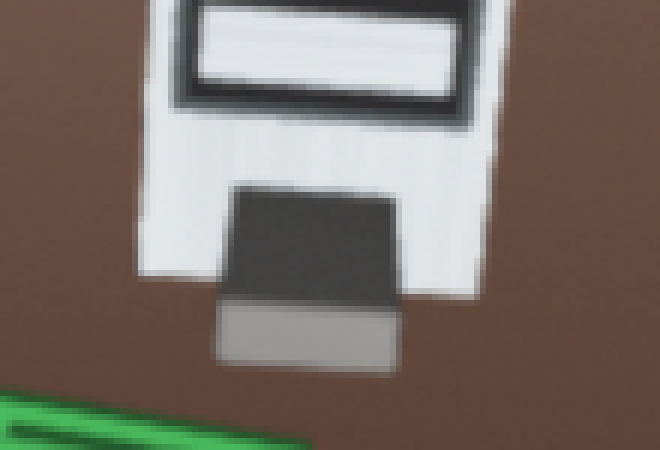

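Run:
```python
from rig import env
from h import *
cm=env.camera_model("wrist");T=np.load("pics/w1T.npy");print(cast(cm,[[251.3,281]],56,T))
s=env.read_state();plan(s["tool_pos"],rot(s["tcp_rot"]),[587,-164,100],0,vmax=38,show=20)
```

```text
[[ 586.40350788 -162.76740132   56.        ]]
rows 5 dist [   2.1 -142.2 -120.4] rotvec [ 0.0012  0.0728 -0.0052]
[[-0.0015, 0.0241, -0.0284], [0.0, 0.015, -0.001]]
[[-0.0011, 0.0241, -0.0284], [0.0, 0.015, -0.001]]
[[-0.0007, 0.0241, -0.0284], [0.0, 0.015, -0.001]]
[[-0.0004, 0.0241, -0.0284], [0.0, 0.015, -0.001]]
[[0.0, 0.0241, -0.0284], [0.0, 0.015, -0.001]]
```

Request:
carry_out(steps=[[[-0.0015,0.02,-0.03],[0,0.015,-0.001]],[[-0.0011,0.02,-0.03],[0,0.015,-0.001]],[[-0.0007,0.02,-0.03],[0,0.015,-0.001]],[[0,0.02,-0.03],[0,0.015,-0.001]],[[0,0.02,-0.03],[0,0.015,-0.001]]])

```text
clock: 2.15
tool_pos: [589.7, -165.0, 123.4]
tcp_rot: [-0.707, 0.707, 0.008, -0.001]
contact_force: [0.2, 0.0, 0.3]
finger_gap: 85.3
```

Run:
```python
from rig import env
from h import *
s=env.read_state();print(s["tool_pos"]);plan(s["tool_pos"],rot(s["tcp_rot"]),[587,-164,60],0,n=4)
```

```text
[ 589.65914205 -165.04453611  123.37591262]
rows 4 dist [ -2.7   1.  -63.4] rotvec [0.0003 0.0133 0.01  ]
[[-0.0008, 0.0158, 0.0003], [0.0, 0.003, 0.003]]
[[-0.0008, 0.0158, 0.0003], [0.0, 0.003, 0.003]]
[[-0.0007, 0.0158, 0.0003], [0.0, 0.003, 0.003]]
[[-0.0007, 0.0158, 0.0003], [0.0, 0.003, 0.003]]
```

Request:
carry_out(steps=[[[-0.0008,0.016,0.0003],[0,0.003,0.003]],[[-0.0008,0.016,0.0003],[0,0.003,0.003]],[[-0.0007,0.016,0.0003],[0,0.003,0.003]],[[-0.0007,0.016,0.0003],[0,0.003,0.003]],[[0,0,0],[0,0,0]]])

```text
clock: 2.57
tool_pos: [580.8, -164.2, 52.9]
tcp_rot: [0.708, -0.707, 0.003, 0.004]
contact_force: [-0.1, -0.4, 0.9]
finger_gap: 85.5
```

Run:
```python
from rig import env
from h import *
s=env.read_state();print(s["tool_pos"]);plan(s["tool_pos"],rot(s["tcp_rot"]),[587,-164,18],0,n=4)
p,d=env.snapshot("wrist");cv2.imwrite("pics/w2.png",p[:,:,::-1])
```

```text
[ 580.77526988 -164.18397453   52.94320017]
rows 4 dist [  6.2   0.2 -34.9] rotvec [-0.0016  0.0011 -0.0099]
[[0.0016, 0.0087, 0.0], [-0.0, 0.0, -0.002]]
[[0.0016, 0.0087, 0.0], [-0.0, 0.0, -0.002]]
[[0.0016, 0.0087, 0.0], [-0.0, 0.0, -0.002]]
[[0.0016, 0.0087, 0.0], [-0.0, 0.0, -0.002]]
```

View pics/w2.png

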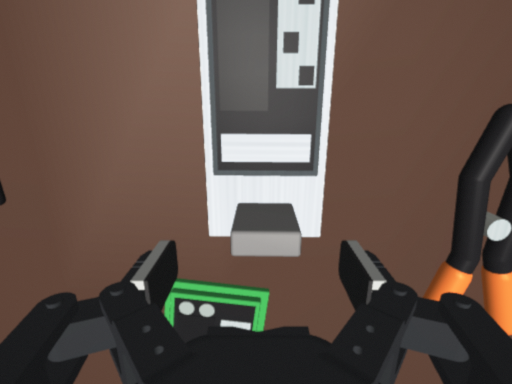

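Request:
carry_out(steps=[[[0.0016,0.009,0],[0,0,-0.002]],[[0.0016,0.009,0],[0,0,-0.002]],[[0.001,0.009,0],[0,0,-0.002]],[[0.001,0.008,0],[0,0,-0.002]],[[0,0,0],[0,0,0]]])

```text
clock: 3.03
tool_pos: [589.5, -162.6, 21.1]
tcp_rot: [-0.706, 0.708, 0.005, 0.0]
contact_force: [0.2, 0.6, 0.1]
finger_gap: 85.7
```

Run:
```python
from rig import env
from h import *
s=env.read_state();print(s["tool_pos"],s["contact_force"]);plan(s["tool_pos"],rot(s["tcp_rot"]),[586.5,-163.5,18],0,n=1)
```

```text
[ 589.54163988 -162.57660108   21.09593087] [0.24964934 0.55336291 0.13937841]
rows 1 dist [-3.  -0.9 -3.1] rotvec [0.002  0.0061 0.0074]
[[-0.0031, 0.0031, -0.0009], [0.002, 0.006, 0.007]]
```

Request:
carry_out(steps=[[[-0.003,0.002,-0.001],[0,0.006,0.006]],[[0,0,0],[0,0,0]],[[0,0,0],[0,0,0]]])

```text
clock: 3.28
tool_pos: [586.4, -163.7, 18.7]
tcp_rot: [-0.706, 0.708, 0.0, 0.0]
contact_force: [-0.3, 0.5, -0.4]
finger_gap: 85.3
```

Run:
```python
from rig import env
from h import *
s=env.read_state();print(s["tool_pos"],s["contact_force"]);plan(s["tool_pos"],rot(s["tcp_rot"]),[586.5,-163.5,18],0,n=1)
```

```text
[ 586.42826861 -163.65013813   18.65856729] [-0.30922754  0.48898615 -0.36972933]
rows 1 dist [ 0.1  0.2 -0.7] rotvec [ 0.0019 -0.0002  0.0006]
[[0.0001, 0.0007, 0.0002], [0.002, -0.0, 0.001]]
```

Well aligned. Closing on the block.

Request:
carry_out(steps=[[[0,0,0],[0,0,0]],[[0,0,0],[0,0,0]],[[0,0,0],[0,0,0]],[[0,0,0],[0,0,0]],[[0,0,0],[0,0,0]]], hand=255)

```text
clock: 3.7
tool_pos: [586.9, -164.5, 20.2]
tcp_rot: [-0.706, 0.708, 0.001, 0.001]
contact_force: [0.8, -0.1, -1.9]
finger_gap: 39.4
```

Request:
carry_out(steps=[[[0,0,0],[0,0,0]],[[0,0,0],[0,0,0]],[[0,0,0],[0,0,0]]])

```text
clock: 3.95
tool_pos: [586.9, -164.5, 19.9]
tcp_rot: [-0.706, 0.708, 0.0, 0.001]
contact_force: [-0.0, 0.9, 1.1]
finger_gap: 39.0
```

Run:
```python
from rig import env
from h import *
s=env.read_state();print(s["tool_pos"],s["contact_force"],s["moment"],s["finger_gap"],rot(s["tcp_rot"]).round(4))
p,d=env.snapshot("wrist");cv2.imwrite("pics/w3.png",p[:,:,::-1])
```

```text
[ 586.86837839 -164.48676079   19.94982253] [-0.03336758  0.91760286  1.07978807] [-0.01818422  0.17096166  0.0040171 ] 39.018026838264156 [[ 1.0e+00  2.0e-03  8.0e-04]
 [-8.0e-04 -2.9e-03  1.0e+00]
 [ 2.0e-03 -1.0e+00 -2.9e-03]]
```

View pics/w3.png

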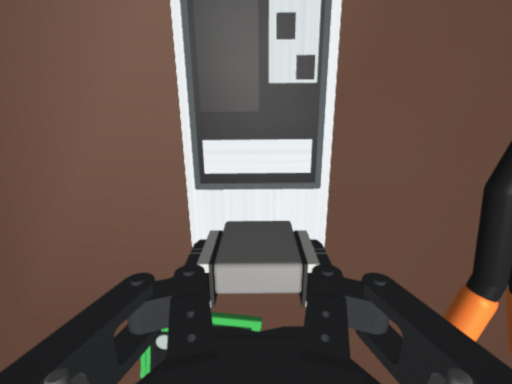

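Run:
```python
from rig import env
from h import *
s=env.read_state();plan(s["tool_pos"],rot(s["tcp_rot"]),[591,-87,20],6.2,n=8)
```

```text
rows 8 dist [ 4.1 77.5  0. ] rotvec [ 0.003  -0.109   0.0018]
[[0.0005, -0.0, 0.0097], [0.0, -0.014, 0.0]]
[[0.0006, -0.0, 0.0097], [0.0, -0.014, 0.0]]
[[0.0008, -0.0, 0.0097], [0.0, -0.014, 0.0]]
[[0.0009, -0.0, 0.0097], [0.0, -0.014, 0.0]]
[[0.001, -0.0, 0.0096], [0.0, -0.014, 0.0]]
[[0.0012, -0.0, 0.0096], [0.0, -0.014, 0.0]]
[[0.0013, -0.0, 0.0096], [0.0, -0.014, 0.0]]
[[0.0014, -0.0, 0.0096], [0.0, -0.014, 0.0]]
```

Request:
carry_out(steps=[[[0.0005,0,0.01],[0,-0.014,0]],[[0.0006,0,0.01],[0,-0.014,0]],[[0.0008,0,0.01],[0,-0.014,0]],[[0.0009,0,0.01],[0,-0.014,0]]])

```text
clock: 4.33
tool_pos: [589.7, -124.6, 20.1]
tcp_rot: [-0.705, 0.709, 0.022, -0.019]
contact_force: [-0.1, -1.9, -0.6]
finger_gap: 39.3
```

Run:
```python
from rig import env
from h import *
s=env.read_state();print(s["tool_pos"],s["contact_force"],s["moment"]);plan(s["tool_pos"],rot(s["tcp_rot"]),[591,-87,20],6.2,n=5)
```

```text
[ 589.72652433 -124.64506334   20.1140577 ] [-0.05704501 -1.93556029 -0.58183824] [-0.13896963  0.07383062  0.03418524]
rows 5 dist [ 1.3 37.6 -0.1] rotvec [ 0.0057 -0.0512  0.0036]
[[0.0007, -0.0, 0.0075], [0.001, -0.01, 0.001]]
[[0.0008, -0.0, 0.0075], [0.001, -0.01, 0.001]]
[[0.0008, -0.0, 0.0075], [0.001, -0.01, 0.001]]
[[0.0009, 0.0, 0.0075], [0.001, -0.01, 0.001]]
[[0.001, 0.0, 0.0075], [0.001, -0.01, 0.001]]
```

Request:
carry_out(steps=[[[0.0006,0,0.0075],[0.001,-0.01,0.001]],[[0.0007,0,0.0075],[0.001,-0.01,0.001]],[[0.0007,0,0.0075],[0.001,-0.01,0]],[[0.0008,0,0.0075],[0.001,-0.01,0]],[[0,0,0],[0,0,0]]])

```text
clock: 4.75
tool_pos: [590.0, -87.0, 19.9]
tcp_rot: [-0.706, 0.706, 0.038, -0.038]
contact_force: [-0.6, 0.5, -0.1]
finger_gap: 39.2
```

Run:
```python
from rig import env
from h import *
s=env.read_state();print(s["tool_pos"],s["contact_force"],s["moment"]);plan(s["tool_pos"],rot(s["tcp_rot"]),[591,-87,20],6.2,n=1)
cm=env.camera_model("wrist");np.save("pics/w4T.npy",wristT(s,cm));np.save("pics/w4s.npy",np.r_[s["tool_pos"],s["tcp_rot"]])
p,d=env.snapshot("wrist");cv2.imwrite("pics/w4.png",p[:,:,::-1])
```

```text
[589.97603364 -86.95648165  19.92071008] [-0.5817879   0.54702277 -0.05137772] [-0.15510467 -0.06964652 -0.05274327]
rows 1 dist [ 1.  -0.   0.1] rotvec [ 0.0005 -0.001   0.0007]
[[0.001, -0.0001, -0.0002], [0.001, -0.001, 0.001]]
```

View pics/w4.png

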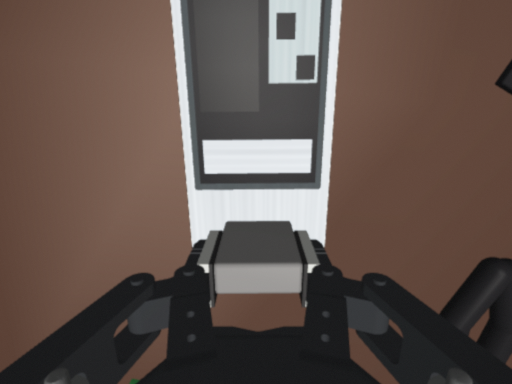

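The wrist view confirms the grip holds but doesn't reach the nose. I'll use the top view for carrier against rails.

```bash
cat > t.py <<'E'
from rig import env
from h import *
import sys
name=sys.argv[1]
s=env.read_state();print("tcp",s["tool_pos"].round(1),"F",s["contact_force"].round(1),"t",s["clock"])
p,_=env.snapshot("top");im=p[:,:,::-1].copy();cv2.imwrite(f"pics/{name}.png",im)
cv2.imwrite(f"pics/{name}c.png",cv2.resize(im[150:260,110:385],None,fx=2.9,fy=2.9,interpolation=cv2.INTER_CUBIC))
E
python3 t.py top1
```

```text
tcp [590.  -87.2  19.9] F [-0.   2.6  0.4] t 4.8
```

View pics/top1c.png

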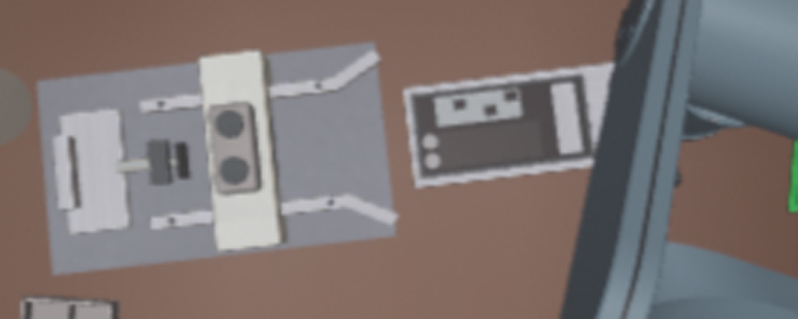

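```bash
cat > t2.py <<'E'
from rig import env
from h import *
import sys
im=cv2.imread(f"pics/{sys.argv[1]}.png");c0,c1=int(sys.argv[2]),int(sys.argv[3])
cm=env.camera_model("top")
g=cv2.cvtColor(im,cv2.COLOR_BGR2GRAY).astype(float)
def cross(c,r0,r1,lev):  # first crossing upward going from r0 to r1
    st=1 if r1>r0 else -1
    for r in range(r0,r1,st):
        a,b=g[r,c],g[r+st,c]
        if a<lev<=b: return r+st*(lev-a)/(b-a)
def fit(P,z):
    W=cast(cm,P,z)[:,:2]
    for _ in range(3):
        v=cv2.fitLine(W.astype(np.float32),cv2.DIST_HUBER,0,.01,.01).ravel().astype(float)
        if v[1]<0:v[:2]*=-1
        r=(W-v[2:])@[-v[1],v[0]];k=abs(r)<max(1,2*r.std());W=W[k]
    return v,len(W),r.std()
# channel: inner edges: scan from channel middle outward, threshold 160
mid=lambda c:205-(c-190)*0.108
def inner(cols,sgn):
    out=[]
    for c in cols:
        r0=int(round(mid(c)));r=cross(c,r0+sgn*10,r0+sgn*32,163)
        if r: out.append((c,r))
    return np.array(out)
E=[]
for sgn,cols in((-1,list(range(164,174))+list(range(208,219))),(1,list(range(168,178))+list(range(212,224)))):
    v,n,r=fit(inner(cols,sgn),14 );E.append(v);print("rail",sgn,n,round(r,2),"ang",np.degrees(np.arctan2(v[1],v[0])).round(2))
d=E[0][:2]+E[1][:2];d/=np.linalg.norm(d);nr=np.array([-d[1],d[0]])
# evaluate lateral at common along a0
def lat(v,a): t=(a-v[2:]@d)/(v[:2]@d);return (v[2:]+t*v[:2])@nr
for a in(100,170,240): print("a",a,"rail lat",round(lat(E[0],a),2),round(lat(E[1],a),2),"mid",round((lat(E[0],a)+lat(E[1],a))/2,2))
mch=np.mean([lat(e,170) for e in E])
C=[]
mc=lambda c:float(sys.argv[4])+(c-c0)*float(sys.argv[5])
for sgn in(-1,1):
    P=[]
    for c in range(c0,c1):
        r0=int(round(mc(c)));r=cross(c,r0+sgn*30,r0+sgn*10,130)
        if r: P.append((c,r))
    v,n,r=fit(np.array(P),6);C.append(v);print("carrier edge",n,round(r,2),"ang",np.degrees(np.arctan2(v[1],v[0])).round(2))
a=float(sys.argv[6])
for aa in (a,a-80,a-180): print("a",aa,"carrier lat",round(lat(C[0],aa),2),round(lat(C[1],aa),2),"off channel mid",round((lat(C[0],aa)+lat(C[1],aa))/2-mch,2))
print("d",d,np.degrees(np.arctan2(d[1],d[0])),"mch",mch)
E
python3 t2.py top1 256 312 197.5 -0.08 30
```

```text
rail -1 19 0.52 ang 96.21
rail 1 22 0.53 ang 96.34
a 100 rail lat -622.86 -534.5 mid -578.68
a 170 rail lat -622.94 -534.42 mid -578.68
a 240 rail lat -623.03 -534.34 mid -578.68
carrier edge 56 0.39 ang 96.73
carrier edge 56 0.53 ang 96.72
a 30.0 carrier lat -619.27 -532.72 off channel mid 2.69
a -50.0 carrier lat -619.9 -533.34 off channel mid 2.06
a -150.0 carrier lat -620.69 -534.12 off channel mid 1.28
d [-0.10929595  0.99400925] 96.27473176557042 mch -578.6817591881894
```

```bash
cat >> h.py <<'E'
d=np.array([-0.1093,0.9940]);nr=np.array([-d[1],d[0]])
def al(p): p=np.array(p)[:2];return p@d,p@nr
def pt(a,l): return a*d+l*nr
E
python3 - <<'E'
from rig import env
from h import *
cm=env.camera_model("top")
print("nose",al(cast(cm,[[110+410/2.9,150+136/2.9]],6)[0]))
print("rail far end",[al(cast(cm,[[110+u/2.9,150+v/2.9]],14)[0]) for u,v in((140,105),(151,223))],"flare ends",[al(cast(cm,[[110+u/2.9,150+v/2.9]],14)[0]) for u,v in((378,57),(396,218))])
print("pad px",al(cast(cm,[[110+189/2.9,150+160/2.9]],8)[0]))
s=env.read_state();a,l=al(s["tool_pos"]);print(a,l)
p=pt(a+44,l-1.3);plan(s["tool_pos"],rot(s["tcp_rot"]),[*p,20],5.7,n=6)
E
```

```text
nose (np.float64(28.745104168319607), np.float64(-576.2924290947277))
rail far end [(np.float64(250.5697720195445), np.float64(-627.2705664605234)), (np.float64(250.22682999433178), np.float64(-528.1693855076657))] flare ends [(np.float64(47.86480274508124), np.float64(-644.7030195224579)), (np.float64(47.76000708219859), np.float64(-509.43413668198576))]
pad px (np.float64(215.26847180508608), np.float64(-577.1458874971321))
-151.51867201038945 -576.8093238915557
rows 6 dist [-3.5 43.9  0.1] rotvec [0.0001 0.0064 0.0006]
[[0.0002, -0.0, 0.0073], [0.0, 0.001, 0.0]]
[[0.0002, -0.0, 0.0073], [0.0, 0.001, 0.0]]
[[0.0002, -0.0, 0.0073], [0.0, 0.001, 0.0]]
[[0.0002, -0.0, 0.0073], [0.0, 0.001, 0.0]]
[[0.0002, -0.0, 0.0073], [0.0, 0.001, 0.0]]
[[0.0001, -0.0, 0.0073], [0.0, 0.001, 0.0]]
```

Request:
carry_out(steps=[[[0.0003,0,0.0075],[0,0.002,0]],[[0.0003,0,0.0075],[0,0.002,0]],[[0.0003,0,0.0075],[0,0.001,0]],[[0.0002,0,0.0075],[0,0.001,0]],[[0.0002,0,0.0075],[0,0.001,0]]])

```text
clock: 5.27
tool_pos: [587.5, -50.6, 19.9]
tcp_rot: [-0.705, 0.707, 0.034, -0.033]
contact_force: [-0.1, -2.0, -1.1]
finger_gap: 39.3
```

Request:
carry_out(steps=[[[0.0001,0,0.007],[0,0,0]],[[0,0,0],[0,0,0]]])

```text
clock: 5.43
tool_pos: [586.5, -41.0, 19.9]
tcp_rot: [-0.706, 0.707, 0.034, -0.033]
contact_force: [0.9, -0.3, 0.3]
finger_gap: 39.5
```

```bash
python3 t.py top2
python3 - <<'E'
from rig import env
from h import *
s=env.read_state();print(al(s["tool_pos"]),s["moment"]);plan(s["tool_pos"],rot(s["tcp_rot"]),[*s["tool_pos"][:2],20],5.7,n=1)
E
```

```text
tcp [586.5 -41.   19.9] F [ 0.9 -0.3  0.3] t 5.4333
(np.float64(-105.04122967523219), np.float64(-578.5624070225851)) [ 0.33510747 -0.01740651 -0.00480623]
rows 1 dist [0.  0.  0.1] rotvec [ 0.0015 -0.004   0.0007]
[[0.0, -0.0001, -0.0], [0.001, -0.004, 0.001]]
```

View pics/top2c.png

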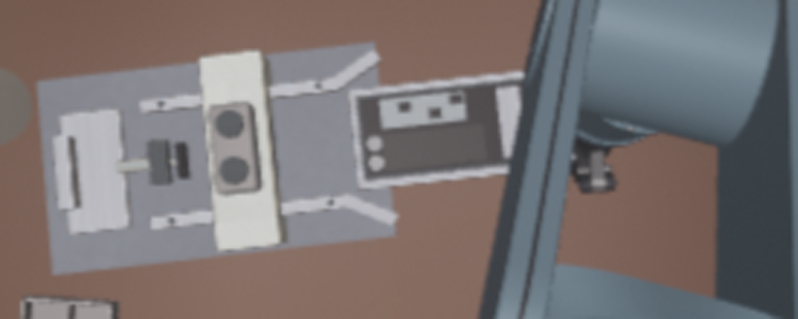

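```bash
python3 t2.py top2 249 286 196.5 -0.09 75
```

```text
rail -1 19 0.52 ang 96.21
rail 1 20 0.48 ang 96.17
a 100 rail lat -622.67 -534.33 mid -578.5
a 170 rail lat -622.64 -534.35 mid -578.5
a 240 rail lat -622.62 -534.38 mid -578.5
carrier edge 37 0.39 ang 95.75
carrier edge 33 0.51 ang 96.95
a 75.0 carrier lat -623.67 -535.22 off channel mid -0.95
a -5.0 carrier lat -623.07 -536.28 off channel mid -1.17
a -105.0 carrier lat -622.31 -537.6 off channel mid -1.46
d [-0.10779739  0.99417288] 96.18836041105789 mch -578.4977057591553
```

Request:
carry_out(steps=[[[-0.0003,0,0.003],[0.001,-0.001,0]],[[-0.0002,0,0.003],[0,-0.001,0]],[[-0.0001,0,0.003],[0,0,0]],[[0,0,0.003],[0,0,0]],[[0,0,0.003],[0,0,0]]])

```text
clock: 5.9
tool_pos: [584.7, -26.4, 19.9]
tcp_rot: [-0.706, 0.707, 0.035, -0.034]
contact_force: [0.2, -2.2, -0.7]
finger_gap: 39.3
```

```bash
cat > st.py <<'E'
from rig import env
from h import *
s=env.read_state();a,l=al(s["tool_pos"]);F=s["contact_force"]
m=rot(s["tcp_rot"]);print("a,l,z",round(a,2),round(l,2),s["tool_pos"][2].round(2),"nose",round(a+180,1),"F along",round(F[:2]@d,2),"lat",round(F[:2]@nr,2),"z",F[2].round(2),"M",s["moment"].round(2),"yaw",np.degrees(np.arctan2(m[1,0],m[0,0])).round(2),"tilt",m[2,0].round(4),m[2,2].round(4),"t",s["clock"],"gap",s["finger_gap"].round(1))
E
python3 st.py
```

```text
Traceback (most recent call last):
  File "st.py", line 4, in <module>
    m=rot(s["tcp_rot"]);print("a,l,z",round(a,2),round(l,2),s["tool_pos"][2].round(2),"nose",round(a+180,1),"F along",round(F[:2]@d,2),"lat",round(F[:2]@nr,2),"z",F[2].round(2),"M",s["moment"].round(2),"yaw",np.degrees(np.arctan2(m[1,0],m[0,0])).round(2),"tilt",m[2,0].round(4),m[2,2].round(4),"t",s["clock"],"gap",s["finger_gap"].round(1))
                                                                                                                                                                                                                                                                                                                           ^^^^^^^^^^^^^^^^^^^^^
AttributeError: 'float' object has no attribute 'round'
```

```bash
sed -i 's/s\["finger_gap"\].round(1)/round(float(s["finger_gap"]),1)/;s/s\["tool_pos"\]\[2\].round(2)/round(float(s["tool_pos"][2]),2)/' st.py; python3 st.py
```

```text
a,l,z -90.18 -578.27 19.93 nose 89.8 F along -2.25 lat 0.07 z -0.71 M [-0.32  0.05 -0.  ] yaw 5.59 tilt 0.001 -0.0019 t 5.9 gap 39.3
```

Request:
carry_out(steps=[[[-0.0001,0,0.003],[0,0,0]],[[-0.0001,0,0.003],[0,0,0]],[[-0.0001,0,0.003],[0,0,0]],[[-0.0001,0,0.003],[0,0,0]],[[-0.0001,0,0.003],[0,0,0]]])

```text
clock: 6.32
tool_pos: [582.5, -10.5, 19.9]
tcp_rot: [-0.706, 0.707, 0.035, -0.034]
contact_force: [0.3, -2.3, -0.0]
finger_gap: 39.7
```

```bash
python3 st.py
```

```text
a,l,z -74.15 -577.9 19.92 nose 105.9 F along -2.33 lat -0.0 z -0.02 M [-0.47 -0.01  0.06] yaw 5.55 tilt 0.001 -0.0021 t 6.3167 gap 39.7
```

```bash
python3 t.py top3
```

```text
tcp [582.5 -10.5  19.9] F [ 0.3 -2.3 -0. ] t 6.3167
```

View pics/top3c.png

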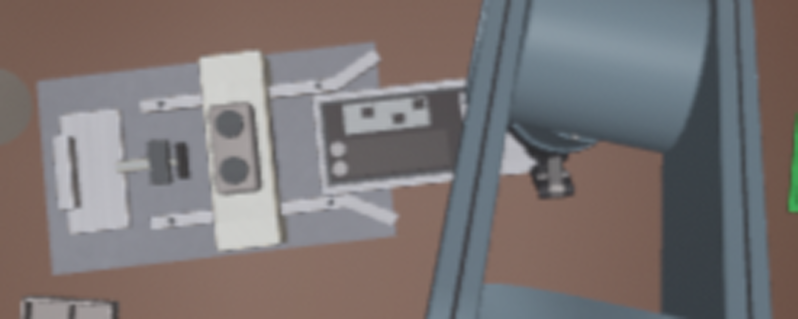

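The carrier's nose (crop 315,97 to 325,190) sits between the straight rails and no lateral force is felt. I'll go on slowly.

Request:
carry_out(steps=[[[0,0,0.003],[0,0,0]],[[0,0,0.003],[0,0,0]],[[0,0,0.003],[0,0,0]],[[0,0,0.003],[0,0,0]],[[0,0,0.003],[0,0,0]]])

```text
clock: 6.78
tool_pos: [580.9, 6.2, 19.9]
tcp_rot: [-0.706, 0.707, 0.035, -0.034]
contact_force: [-0.0, -2.7, -0.2]
finger_gap: 39.1
```

```bash
python3 st.py
```

```text
a,l,z -57.33 -578.07 19.94 nose 122.7 F along -2.65 lat 0.3 z -0.24 M [-0.38  0.05  0.01] yaw 5.56 tilt 0.001 -0.002 t 6.7833 gap 39.1
```

Request:
carry_out(steps=[[[0,0,0.003],[0,0,0]],[[0,0,0.003],[0,0,0]],[[0,0,0.003],[0,0,0]],[[0,0,0.003],[0,0,0]],[[0,0,0.003],[0,0,0]]])

```text
clock: 7.2
tool_pos: [579.2, 22.8, 19.9]
tcp_rot: [-0.706, 0.707, 0.035, -0.034]
contact_force: [0.1, -2.4, -0.3]
finger_gap: 39.5
```

```bash
python3 st.py
```

```text
a,l,z -40.64 -578.23 19.93 nose 139.4 F along -2.4 lat 0.16 z -0.33 M [-0.37  0.01  0.03] yaw 5.56 tilt 0.001 -0.002 t 7.2 gap 39.5
```

Request:
carry_out(steps=[[[-0.0001,0,0.003],[0,0,0]],[[-0.0001,0,0.003],[0,0,0]],[[-0.0001,0,0.003],[0,0,0]],[[0,0,0.003],[0,0,0]],[[0,0,0.003],[0,0,0]]])

```text
clock: 7.62
tool_pos: [577.2, 39.3, 19.9]
tcp_rot: [-0.706, 0.707, 0.035, -0.034]
contact_force: [0.4, -2.5, -0.7]
finger_gap: 39.4
```

```bash
python3 st.py
```

```text
a,l,z -24.0 -578.06 19.9 nose 156.0 F along -2.56 lat -0.08 z -0.67 M [-0.39  0.    0.01] yaw 5.56 tilt 0.0009 -0.0021 t 7.6167 gap 39.4
```

Request:
carry_out(steps=[[[-0.0001,0,0.003],[0,0,0]],[[-0.0001,0,0.003],[0,0,0]],[[0,0,0.003],[0,0,0]],[[0,0,0.003],[0,0,0]],[[0,0,0.003],[0,0,0]]])

```text
clock: 8.03
tool_pos: [575.4, 55.8, 19.9]
tcp_rot: [-0.706, 0.707, 0.035, -0.034]
contact_force: [0.5, -2.7, 0.8]
finger_gap: 39.1
```

```bash
python3 st.py
```

```text
a,l,z -7.37 -578.01 19.92 nose 172.6 F along -2.69 lat -0.23 z 0.84 M [-0.37 -0.02 -0.02] yaw 5.56 tilt 0.0009 -0.0021 t 8.0333 gap 39.1
```

Request:
carry_out(steps=[[[0,0,0.003],[0,0,0]],[[-0.0001,0,0.003],[0,0,0]],[[0,0,0.003],[0,0,0]],[[-0.0001,0,0.003],[0,0,0]],[[0,0,0.003],[0,0,0]]])

```text
clock: 8.45
tool_pos: [573.5, 72.3, 19.9]
tcp_rot: [-0.706, 0.707, 0.035, -0.034]
contact_force: [-0.2, -2.6, -0.4]
finger_gap: 39.4
```

```bash
python3 st.py; python3 t.py top4
python3 - <<'E'
from rig import env
import cv2
p,_=env.snapshot("scene");cv2.imwrite("pics/sc4.png",cv2.resize(p[130:270,130:450,::-1],None,fx=2.5,fy=2.5,interpolation=cv2.INTER_CUBIC))
E
```

```text
a,l,z 9.22 -577.98 19.92 nose 189.2 F along -2.59 lat 0.5 z -0.37 M [-0.41 -0.1  -0.  ] yaw 5.56 tilt 0.0009 -0.0022 t 8.45 gap 39.4
tcp [573.5  72.3  19.9] F [-0.2 -2.6 -0.4] t 8.45
```

View pics/top4c.png

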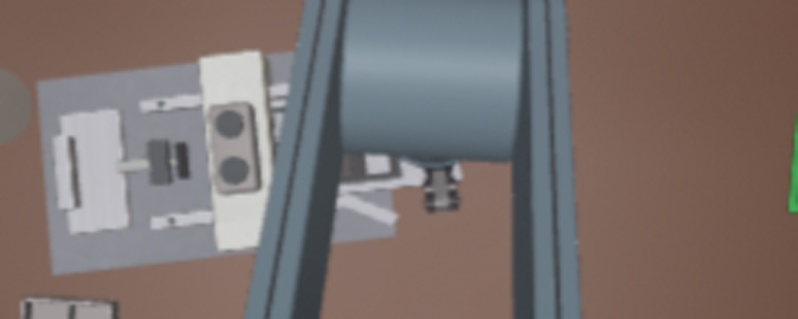

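View pics/sc4.png

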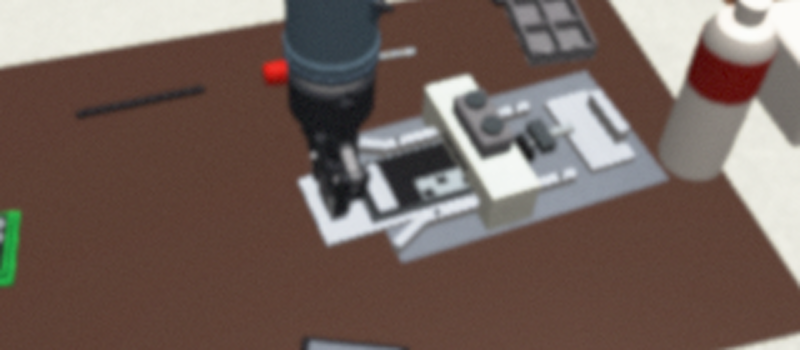

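The scene view shows the carrier lying flat between the rails, its nose under the bridge at about crop (470,190), and the duster can untouched. Moving towards the stop.

Request:
carry_out(steps=[[[-0.0001,0,0.003],[0,0,0]],[[0,0,0.003],[0,0,0]],[[-0.0001,0,0.003],[0,0,0]],[[0,0,0.003],[0,0,0]],[[0,0,0.002],[0,0,0]]])

```text
clock: 8.97
tool_pos: [571.9, 87.4, 19.9]
tcp_rot: [-0.706, 0.707, 0.035, -0.034]
contact_force: [1.0, -2.5, 0.2]
finger_gap: 39.7
```

```bash
python3 st.py
```

```text
a,l,z 24.4 -577.99 19.93 nose 204.4 F along -2.63 lat -0.69 z 0.21 M [-0.36 -0.01 -0.  ] yaw 5.56 tilt 0.0009 -0.0021 t 8.9667 gap 39.7
```

Request:
carry_out(steps=[[[0,0,0.001],[0,0,0]],[[0,0,0.001],[0,0,0]],[[0,0,0.001],[0,0,0]],[[0,0,0.001],[0,0,0]],[[0,0,0.001],[0,0,0]]])

```text
clock: 9.38
tool_pos: [571.3, 93.1, 19.9]
tcp_rot: [-0.705, 0.707, 0.035, -0.034]
contact_force: [0.1, -2.2, 1.0]
finger_gap: 39.5
```

Request:
carry_out(steps=[[[0,0,0.001],[0,0,0]],[[0,0,0.001],[0,0,0]],[[0,0,0.001],[0,0,0]]])

```text
clock: 9.63
tool_pos: [571.0, 96.1, 19.9]
tcp_rot: [-0.705, 0.707, 0.035, -0.034]
contact_force: [0.4, -2.7, 0.5]
finger_gap: 39.1
```

```bash
python3 st.py
```

```text
a,l,z 33.14 -578.09 19.93 nose 213.1 F along -2.69 lat -0.07 z 0.48 M [-0.43 -0.06 -0.  ] yaw 5.56 tilt 0.0009 -0.0024 t 9.6333 gap 39.1
```

Request:
carry_out(steps=[[[0,0,0.001],[0,0,0]],[[0,0,0.001],[0,0,0]]])

```text
clock: 9.8
tool_pos: [570.8, 98.3, 19.9]
tcp_rot: [-0.705, 0.707, 0.035, -0.034]
contact_force: [0.4, -3.2, 0.6]
finger_gap: 39.0
```

Request:
carry_out(steps=[[[0,0,0.001],[0,0,0]],[[0,0,0.001],[0,0,0]]])

```text
clock: 9.97
tool_pos: [570.7, 100.0, 19.9]
tcp_rot: [-0.705, 0.707, 0.035, -0.034]
contact_force: [0.8, -6.4, 0.5]
finger_gap: 39.1
```

```bash
python3 st.py
```

```text
a,l,z 37.01 -578.21 19.93 nose 217.0 F along -6.45 lat -0.12 z 0.49 M [-0.94 -0.03  0.01] yaw 5.57 tilt 0.001 -0.0033 t 9.9667 gap 39.1
```

Contact felt at nose ≈216 (station ≈ +50), which matches the pad seen in the top view. Easing in to about 8 N net of roughly 2.6 N sliding friction.

Request:
carry_out(steps=[[[0,0,0.0006],[0,0,0]],[[0,0,0],[0,0,0]]])

```text
clock: 10.13
tool_pos: [570.8, 100.1, 19.9]
tcp_rot: [-0.705, 0.708, 0.035, -0.034]
contact_force: [0.6, -1.4, 0.2]
finger_gap: 39.5
```

```bash
python3 st.py
```

```text
a,l,z 37.07 -578.27 19.92 nose 217.1 F along -1.5 lat -0.47 z 0.16 M [-0.15  0.06  0.07] yaw 5.59 tilt 0.0009 -0.0043 t 10.1333 gap 39.5
```

Request:
carry_out(steps=[[[0,0,0.001],[0.001,0,0]],[[0,0,0.001],[0.001,0,0]]])

```text
clock: 10.3
tool_pos: [570.9, 100.5, 20.0]
tcp_rot: [-0.705, 0.708, 0.035, -0.034]
contact_force: [0.8, -9.3, 1.0]
finger_gap: 39.5
```

```bash
python3 st.py
```

```text
a,l,z 37.47 -578.46 20.04 nose 217.5 F along -9.29 lat 0.22 z 0.97 M [-1.11  0.    0.15] yaw 5.63 tilt 0.0011 -0.0049 t 10.3 gap 39.5
```

Request:
carry_out(steps=[[[-0.0001,0,0.001],[0.001,0,0]],[[-0.0001,0,0.001],[0.001,0,0]]])

```text
clock: 10.47
tool_pos: [571.0, 100.5, 20.2]
tcp_rot: [-0.704, 0.708, 0.036, -0.034]
contact_force: [0.5, -7.2, 0.5]
finger_gap: 39.1
```

Request:
carry_out(steps=[[[0,0,0.001],[0.001,0,0]]])

```text
clock: 10.55
tool_pos: [571.0, 100.6, 20.3]
tcp_rot: [-0.704, 0.708, 0.036, -0.034]
contact_force: [-0.1, -7.0, -0.1]
finger_gap: 39.1
```

```bash
python3 st.py
```

```text
a,l,z 37.55 -578.6 20.26 nose 217.6 F along -6.97 lat 0.89 z -0.05 M [-0.98  0.07  0.06] yaw 5.68 tilt 0.0013 -0.006 t 10.55 gap 39.1
```

Request:
carry_out(steps=[[[0,0.0002,0.0015],[0.004,0,0]],[[0,0.0002,0.0015],[0.004,0,0]]])

```text
clock: 10.72
tool_pos: [571.3, 100.9, 20.0]
tcp_rot: [-0.706, 0.707, 0.036, -0.035]
contact_force: [0.2, -8.9, -0.2]
finger_gap: 39.3
```

```bash
python3 st.py
```

```text
a,l,z 37.9 -578.86 20.01 nose 217.9 F along -8.88 lat 0.8 z -0.24 M [-1.54 -0.    0.13] yaw 5.76 tilt 0.0014 -0.002 t 10.7167 gap 39.3
```

Request:
carry_out(steps=[[[-0.0002,0,0.0018],[0.002,0.001,0]],[[-0.0002,0,0.0018],[0.002,0.001,0]]])

```text
clock: 10.88
tool_pos: [571.1, 101.0, 20.1]
tcp_rot: [-0.705, 0.707, 0.036, -0.035]
contact_force: [0.8, -11.3, -0.3]
finger_gap: 39.0
```

```bash
python3 st.py
```

```text
a,l,z 38.0 -578.76 20.07 nose 218.0 F along -11.27 lat 0.43 z -0.27 M [-1.67  0.07  0.17] yaw 5.71 tilt 0.0015 -0.0029 t 10.8833 gap 39.0
```

Request:
carry_out(steps=[[[-0.0001,0.0001,0.0016],[0.003,0,0]],[[-0.0001,0.0001,0.0016],[0.003,0,0]],[[-0.0001,0.0001,0.0016],[0.003,0,0]]])

```text
clock: 11.13
tool_pos: [571.2, 101.1, 19.9]
tcp_rot: [-0.706, 0.706, 0.036, -0.035]
contact_force: [0.6, -8.9, 1.4]
finger_gap: 39.6
```

Request:
carry_out(steps=[[[-0.0001,0.0001,0.0016],[0.003,0,0]],[[-0.0001,0.0001,0.0016],[0.003,0,0]]])

```text
clock: 11.3
tool_pos: [571.2, 101.1, 19.9]
tcp_rot: [0.707, -0.706, -0.036, 0.035]
contact_force: [1.0, -8.8, 1.9]
finger_gap: 39.4
```

```bash
python3 st.py
```

```text
a,l,z 38.1 -578.82 19.91 nose 218.1 F along -8.85 lat 0.01 z 1.91 M [-1.67  0.06 -0.12] yaw 5.8 tilt 0.0015 0.0011 t 11.3 gap 39.4
```

Request:
carry_out(steps=[[[-0.0001,0,0.0019],[0.001,0.001,0]],[[-0.0001,0,0.0019],[0.001,0.001,0]],[[-0.0001,0,0.0019],[0.0015,0.001,0]]])

```text
clock: 11.55
tool_pos: [571.2, 101.1, 20.0]
tcp_rot: [-0.705, 0.707, 0.036, -0.035]
contact_force: [-1.3, -10.5, 0.4]
finger_gap: 39.0
```

Request:
carry_out(steps=[[[-0.0001,0,0.0019],[0.0015,0,0]],[[-0.0001,0,0.0019],[0.002,0,0]],[[-0.0001,0,0.0019],[0.002,0,0]]])

```text
clock: 11.8
tool_pos: [571.4, 101.3, 20.4]
tcp_rot: [-0.704, 0.708, 0.037, -0.035]
contact_force: [0.4, -10.3, 0.9]
finger_gap: 39.1
```

```bash
python3 st.py
```

```text
a,l,z 38.2 -579.08 20.43 nose 218.2 F along -10.34 lat 0.7 z 0.85 M [-1.54  0.04  0.12] yaw 5.81 tilt 0.0016 -0.006 t 11.8 gap 39.1
```

Request:
carry_out(steps=[[[-0.0002,0.0002,0.0018],[0.004,0.001,0]],[[-0.0002,0.0002,0.0018],[0.004,0.001,0]],[[-0.0002,0.0001,0.0018],[0.003,0.001,0]]])

```text
clock: 12.05
tool_pos: [571.2, 101.2, 20.1]
tcp_rot: [-0.705, 0.707, 0.036, -0.035]
contact_force: [1.1, -9.3, -0.8]
finger_gap: 39.6
```

Request:
carry_out(steps=[[[-0.0001,0,0.0018],[0.002,0,0]],[[-0.0001,0,0.0018],[0.002,0,0]],[[-0.0001,0,0.0018],[0.002,0,0]]])

```text
clock: 12.3
tool_pos: [571.3, 101.3, 20.2]
tcp_rot: [-0.705, 0.708, 0.036, -0.035]
contact_force: [0.5, -9.9, -0.1]
finger_gap: 39.0
```

```bash
python3 st.py
```

```text
a,l,z 38.22 -578.97 20.23 nose 218.2 F along -9.9 lat 0.57 z -0.07 M [-1.57 -0.02  0.07] yaw 5.8 tilt 0.0017 -0.0039 t 12.3 gap 39.0
```

Pressed for about 0.9 s. Easing the push off, then opening without retreating.

Request:
carry_out(steps=[[[-0.0001,0.0001,0.0014],[0.003,0,0]],[[-0.0001,0.0001,0.001],[0.002,0,0]],[[0,0,0.0007],[0.001,0,0]],[[0,0,0.0004],[0,0,0]]])

```text
clock: 12.63
tool_pos: [571.2, 100.8, 19.9]
tcp_rot: [-0.705, 0.707, 0.036, -0.035]
contact_force: [0.3, -4.4, 0.4]
finger_gap: 39.3
```

```bash
python3 st.py
```

```text
a,l,z 37.75 -578.84 19.93 nose 217.7 F along -4.36 lat 0.15 z 0.37 M [-0.59  0.09 -0.01] yaw 5.78 tilt 0.0011 -0.0027 t 12.6333 gap 39.3
```

Request:
carry_out(steps=[[[0,0,0.0003],[0,0,0]],[[0,0,0.0002],[0,0,0]]])

```text
clock: 12.8
tool_pos: [571.3, 100.7, 19.9]
tcp_rot: [-0.705, 0.707, 0.036, -0.035]
contact_force: [0.1, -4.2, 0.6]
finger_gap: 39.8
```

Request:
carry_out(steps=[[[0,0,0.0002],[0,0,0]],[[0,0,0],[0,0,0]],[[0,0,0],[0,0,0]],[[0,0,0],[0,0,0]],[[0,0,0],[0,0,0]]], hand=0)

```text
clock: 13.22
tool_pos: [570.4, 104.2, 19.7]
tcp_rot: [0.707, -0.706, -0.036, 0.035]
contact_force: [0.2, 0.7, -0.2]
finger_gap: 85.3
```

```bash
python3 st.py
python3 - <<'E'
from rig import env
import cv2
p,_=env.snapshot("wrist");cv2.imwrite("pics/w5.png",p[:,:,::-1])
p,_=env.snapshot("scene");cv2.imwrite("pics/sc5.png",cv2.resize(p[130:270,130:450,::-1],None,fx=2.5,fy=2.5,interpolation=cv2.INTER_CUBIC))
E
```

```text
a,l,z 41.19 -578.37 19.7 nose 221.2 F along 0.66 lat -0.23 z -0.21 M [-0.07  0.09  0.02] yaw 5.75 tilt 0.0004 0.0009 t 13.2167 gap 85.3
```

View pics/w5.png

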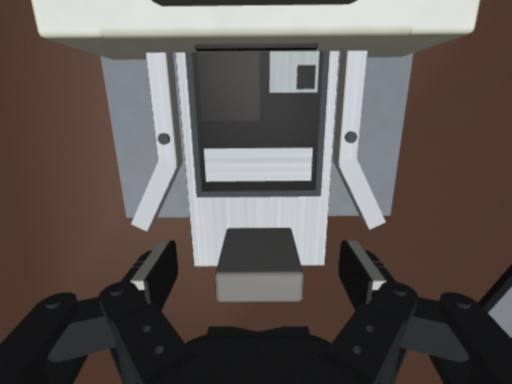

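View pics/sc5.png

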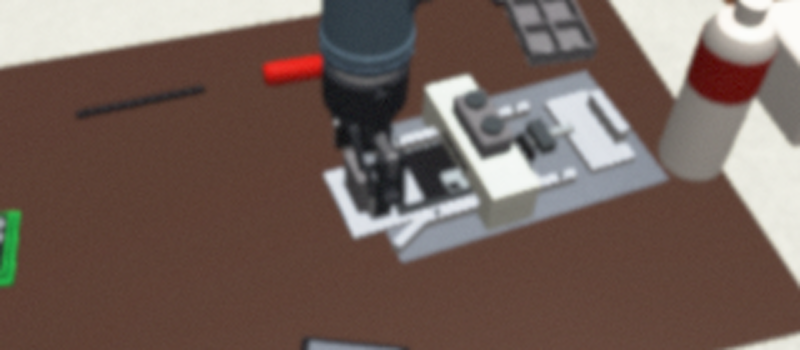

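The jaws are open and clear of the block (260,265), and the carrier lies straight between the rails. Lifting straight up, then checking.

Request:
carry_out(steps=[[[0,-0.01,0],[0,0,0]],[[0,-0.02,0],[0,0,0]],[[0,-0.03,0],[0,0,0]],[[0,-0.035,0],[0,0,0]],[[0,-0.035,0],[0,0,0]]])

```text
clock: 13.73
tool_pos: [564.0, 104.2, 147.3]
tcp_rot: [0.707, -0.705, -0.029, 0.042]
contact_force: [1.0, 0.3, -2.0]
finger_gap: 85.5
```

Request:
carry_out(steps=[[[0,-0.03,-0.02],[0,0,0]],[[0,-0.02,-0.035],[0,0,0]],[[0,0,-0.04],[0,0,0]],[[0,0,-0.04],[0,0,0]],[[0,0,-0.03],[0,0,0]]])

```text
clock: 14.15
tool_pos: [586.3, -58.2, 215.9]
tcp_rot: [0.706, -0.706, -0.041, 0.039]
contact_force: [0.7, 1.2, 0.1]
finger_gap: 85.5
```

Request:
carry_out(steps=[[[0,0,-0.04],[0,0,0]],[[0,0,-0.04],[0,0,0]],[[0,0,-0.02],[0,0,0]],[[0,0,0],[0,0,0]],[[0,0,0],[0,0,0]]])

```text
clock: 14.57
tool_pos: [597.5, -168.8, 221.7]
tcp_rot: [-0.705, 0.708, 0.041, -0.034]
contact_force: [0.4, 0.9, -0.6]
finger_gap: 85.3
```

```bash
python3 t.py top5;python3 - <<'E'
from rig import env
import cv2
p,_=env.snapshot("scene");cv2.imwrite("pics/sc6.png",cv2.resize(p[130:270,130:450,::-1],None,fx=2.5,fy=2.5,interpolation=cv2.INTER_CUBIC))
im=cv2.imread("pics/top5.png");cv2.imwrite("pics/top5z.png",cv2.resize(im[155:250,120:285],None,fx=4.8,fy=4.8,interpolation=cv2.INTER_CUBIC))
E
```

```text
tcp [ 597.5 -168.8  221.7] F [ 0.4  0.9 -0.6] t 14.5667
```

View pics/top5z.png

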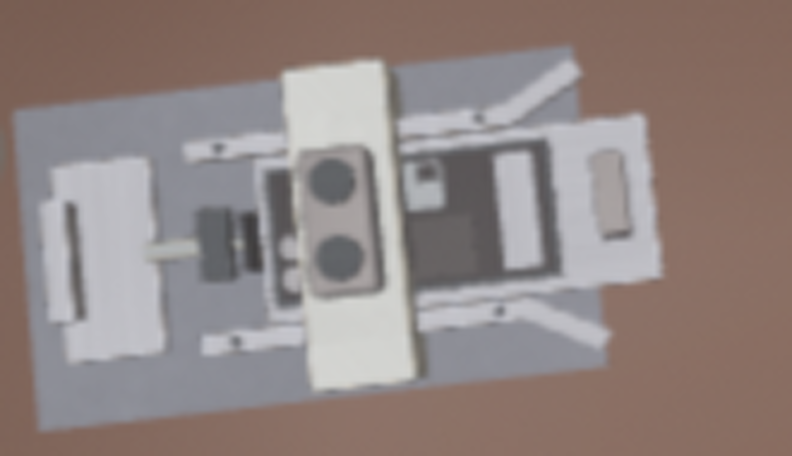

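View pics/sc6.png

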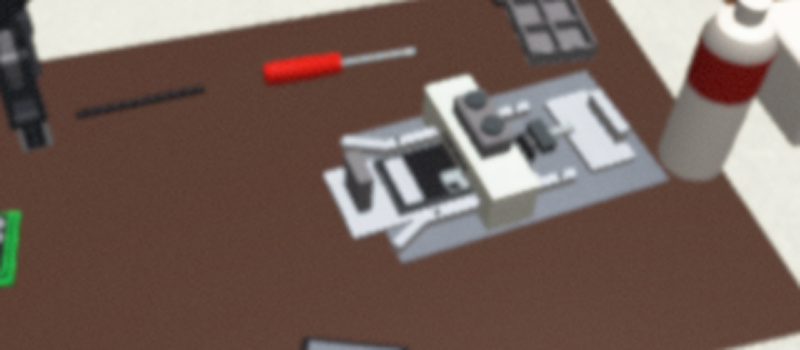

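View pics/top5.png

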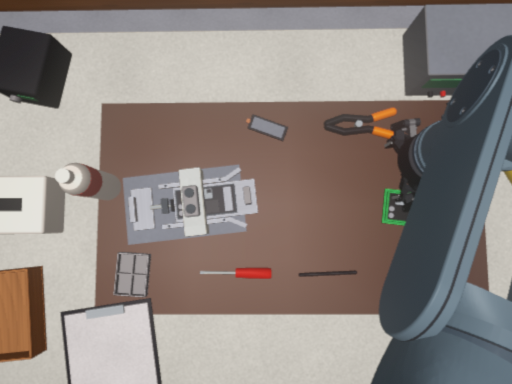

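The top view shows the nose at zoom (262,245) against the black pad (240–262). The carrier is straight between the rails and flat, and the bystanders haven't moved. One numeric check of the nose position follows.

```bash
python3 - <<'E'
from rig import env
from h import *
cm=env.camera_model("top")
im=cv2.imread("pics/top5.png");g=cv2.cvtColor(im,cv2.COLOR_BGR2GRAY).astype(float)
im0=cv2.cvtColor(cv2.imread("pics/top0.png"),cv2.COLOR_BGR2GRAY).astype(float)
# back edge by half level along rows
P=[]
for r in range(184,208):
    row=g[r,245:270];i=[k for k in range(len(row)-1) if row[k]>=135>row[k+1]]
    if i:k=i[-1];P.append((245+k+(row[k]-135)/(row[k]-row[k+1]),r))
W=cast(cm,P,6);A=np.array([al(w) for w in W]);print("back edge a",np.median(A[:,0]).round(2),"-> nose",np.median(A[:,0]).round(2)+200)
for r in (206,208): print(r,g[r,166:182].astype(int),im0[r,166:182].astype(int))
for r in (193,218): print(r,g[r,166:182].astype(int),im0[r,166:182].astype(int))
dd=cv2.absdiff(g,im0);m=(dd>40).astype(np.uint8);m[:,370:]=0;n,l,st,c=cv2.connectedComponentsWithStats(m)
print([(st[i].tolist()) for i in range(1,n) if st[i,4]>6])
# nose edge rows away from the pad
Q=[]
for r in list(range(191,198))+list(range(212,219)):
    row=g[r,168:182];k=[k for k in range(len(row)-1) if row[k]<=160<row[k+1]]
    if k:k=k[0];Q.append((168+k+(160-row[k])/(row[k+1]-row[k]),r))
print("nose edge a",[round(al(w)[0],1) for w in cast(cm,Q,6)])
E
python3 st.py
```

```text
back edge a 16.55 -> nose 216.55
206 [ 97  86  95 144 128  82  67  68 114 153 135 106 138 167 175 177] [ 94  83  92 141 133  90  65  60  68 117 136 138 139 139 139 145]
208 [ 97  92  84 119 115  83  67  68 106 165 147 105 110 147 162 167] [ 95  89  81 115 113  84  64  63  68 113 134 138 137 138 138 145]
193 [143 142 142 142 142 143 148 169 158 121  93  85  85  87 114 181] [138 138 138 138 138 138 139 139 139 138 138 137 137 137 141 181]
218 [142 142 143 142 142 142 142 143 144 154 173 151 117 113 118 124] [138 138 139 138 138 139 138 138 138 138 137 137 138 138 138 138]
[[282, 173, 84, 35, 962], [204, 179, 54, 40, 744], [293, 178, 29, 10, 216], [333, 178, 9, 24, 175], [231, 185, 5, 27, 54], [206, 186, 19, 28, 255], [224, 187, 8, 23, 137], [174, 188, 6, 2, 10], [176, 191, 5, 14, 48], [288, 191, 3, 4, 10], [206, 194, 5, 3, 7], [288, 197, 4, 4, 11], [174, 199, 2, 13, 17], [177, 220, 6, 2, 12]]
nose edge a [np.float64(219.2), np.float64(219.4), np.float64(219.3), np.float64(219.1), np.float64(218.7), np.float64(217.7), np.float64(218.3), np.float64(218.7), np.float64(219.2), np.float64(219.4), np.float64(219.1), np.float64(219.6), np.float64(217.9), np.float64(218.3)]
a,l,z -231.64 -575.64 221.53 nose -51.6 F along 0.39 lat -0.61 z 0.62 M [-0.01  0.03  0.02] yaw 6.17 tilt 0.0095 -0.0049 t 14.6667 gap 85.2
```

```bash
python3 -c "
from rig import env
print(env.finish_job())"
```

```text
the job is handed in; nothing more can be done
None
```

I slid the silver carrier nose first between the rails and under the bridge until it met the stop. I then pressed it home, let go without pulling back, lifted clear and handed the job in at about 14.7 s. The job reports no verdict.

- **Entry:** Sideways force stayed under about 1 N in the readings I took between moves, so I felt no contact with the rails.
- **Stop:** I felt the nose touch at about station x = +50 mm, where the top view also showed the pad.
- **Press:** Wrist force read 9–10.5 N for about 0.9 s, peaking at 11.3 N just before. Less roughly 2.6 N of sliding friction, that is about 7–8 N on the stop, since the wrist reading includes the friction.
- **Tilt:** The tool tipped by up to 0.006 rad while pressing. I corrected it, and the carrier lies flat in the last pictures.
- **Release:** The hand moved about 3.5 mm forward as the jaws opened. The views afterwards showed the carrier still in place.
- **Last checks:** In the top view the nose touches the pad with no gap and the pad looks slightly compressed. The nose edge measures about +51 to +53 mm in station x. Comparing the first and last top views left of the arm showed change only where the carrier was and now is. The clamp's right end and the green look-alike were outside that comparison; the part of them not hidden by the arm looked unmoved.

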